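# Bring the lolly mould round to the pick-up pin of a supply carousel

## Robot

A 7-joint arm with a two-finger parallel gripper is mounted at the origin on a cart in front of the work surface, level with it; the furniture and walls round the work are solid. World frame = base frame: x ahead of the robot, y to its left, z up, the work surface at z = 0. Lengths are in m, angles in rad, forces in N, time in s.
With the tool pointing down it reaches from about 0.4 to 0.85 m from the base axis. Payload 10.4 kg.
Tool frame: the origin (TCP) lies between the finger pads; the fingertips stand 22 mm ahead of it and the grasp point (between the pads) lies 3 mm ahead of it (r.nose_length is the distance from the TCP to the fingertips, in m); z points along the fingers, y is the line along which they close (so a half turn about z gives the same grasp; the last joint's range is limited). The gripper opens to 87 mm and grips with 3 to 60 N. Pads are 19 mm wide; open, the fingers measure 117 mm over their backs; the gripper's body (75 mm by 190 mm) begins 51 mm behind the grasp point.
Start: joints at [1.106, 0.332, -0.065, 1.46, 0.022, 1.35, -0.088], TCP at [0.267, -0.565, 0.245] pointing down, gripper open.
Joint ranges: [-2.6, 2.6], [-0.5, 2.12], [-1.47, 1.34], [0.16, 2.42], [-1.27, 4.41], [0.06, 2.06], [-2.6, 2.6]. Speed limits (rad/s): [2.22, 2.22, 2.79, 2.79, 3.14, 3.14, 3.14].

## Interface

Orientations are given as a unit quaternion [x, y, z, w].
In Python, from bench import readout, cams, r gives the robot as it stands. The module is installed in compiled form; this text tells all that it offers.
- The arm moves only by the tool step_arm, never from a script. Its argument "deltas" is a list that holds one entry, the list of rows, each a list of 7 numbers: the turn, a rotation vector about the tool's x, y, z in rad, then the shift along the tool's x, y, z in m, then the opening in per cent of the stroke, from 0 (shut) to 100 (fully open). A call has 1 to 20 rows; each row is the pose to reach, as a shift and turn from the pose commanded when the call began, along the tool's axes at that moment; what a row does not reach only later rows make up. A row lasts 1/8 s, in which the tool goes at most 62.5 mm and 10.7 degrees, less where a joint would pass 70% of its speed; a pose out of reach is approached as far as the arm can. A call with a gripper value outside its range is refused whole. The fingers move at their own pace and stop on an object; "squeeze" is the grip in N (left out, the last holds). Time passes only in rows, so rows that repeat a pose let the fingers close. It gives the time, the measured TCP pose, the force, the opening and the grip force at its end, in the units of the state.
- readout.read_state(): the state, without advancing time (a new reading comes with each control period).
- cams.camera(name): name is "scene" or "top" or "wrist"; returns a dict with "img" (480x640x3 uint8, red, green, blue), "fx", "fy", "cx", "cy" (pixels), "origin" and "rotation" of the camera in the world; the wrist camera has in their place "T_tool_cam" (4x4, takes a point from camera to tool coordinates, whose origin is the TCP and whose axes are the flange's). Camera axes: x right, y up, looking along -z (the intrinsics and any distortion apply to the point x, -y, -z); pixel columns grow to the right and rows downward; lengths in m; the calibration is good to about 2 mm. A picture is of the moment at which its call begins: read the wrist's pose just before it. There is no depth.
- r.close_job(): hands the job in; it is judged then, once.
The state is a dict: "time": time; "joint_positions": joint angles; "joint_vel": joint speeds; "joint_torque": joint torques, N m; "ee_pos": TCP position; "eef_rot": TCP orientation; "ft_force": force on the tool from outside, world axes, zero at the start; "torque": the same for the moment, N m; "width": finger opening in m; "grip_force": force on a finger pad.
Only numpy, scipy, OpenCV 4.12 (cv2) and the standard library are available. Lean on these libraries where they do the work, as an engineer would, in place of code of your own. Each camera call takes 0.05 s, during which the arm holds its last target. There are 200 camera calls.

## Task

The three-armed supply carousel carries a standing lolly mould, a bundle of sticks and a brush. With a fingertip, push sideways on one of its upper spokes to turn it, gently, until the lolly mould on it stands squarely in front of the fixed pick-up pin on the foot, then leave it at rest there. Do not squeeze or force the spokes, do not touch the seats or the things on them, let nothing tip or come off, and leave the spare mould on the table alone.

Things in the scene. Friction and masses are not known exactly. Their poses are not given: they have to be found in the camera images.
- carousel_base: Fixed round steel foot of the carousel, 150 mm across, 12 mm high, on the table. Origin on the carousel's vertical axis at table height. Its -x axis points along a flat tongue (26 mm wide, 6 mm high) to the pick-up pin: a pointed upright pin, 18 mm thick, top 56 mm above the table, 158 mm from the axis. The pin stays fixed; the foot may stand at any place and yaw.
- carousel (a joint): Turning angle of the carousel about its vertical axis (rad), 0 at the start, counterclockwise seen from above is positive, at least a full turn free either way, no detents. It turns stiffly (about 0.12 N m, so 1.5 N at 80 mm from the axis) and stays where it is left. It carries three low seats and, turned 60 degrees from them, three spokes above; its post is 26 mm thick, widening to a 44 mm hub between 136 and 164 mm height, with a top cap to 170 mm.
- carousel_spokes: The three spokes, 120 degrees apart: level round steel bars 14 mm thick, centre line 150 mm above the table, from the hub to 115 mm from the axis. Origin on the carousel's axis at table height. They clear the things on the seats: nothing but the hub and spokes stands higher than 117 mm on the carousel.
- spoke_a_ball (a point): Centre of the black ball (26 mm diameter) at the end of the first spoke, 115 mm from the axis, 150 mm above the table.
- spoke_b_ball (a point): Centre of the ball at the end of the second spoke, likewise.
- spoke_c_ball (a point): Centre of the ball at the end of the third spoke, likewise.
- carousel_seats: The three seats, 120 degrees apart: shallow aluminium trays 54 mm (radial) x 130 mm, centres 95 mm from the axis, floor 20 mm and lip 28 mm above the table; outermost corners 138 mm from the axis. Origin on the carousel's axis at table height.
- mould: Single grey stainless lolly mould, 38 x 64 x 95 mm, 62 g, standing loose in one of the seats, broad side facing outwards. Origin at the centre of its underside, 20 mm above the table, 95 mm from the carousel's axis; its z axis points up.
- sticks: Bundle of lolly sticks in two bands, 35 x 117 x 17 mm, lying loose in another seat. Origin at the centre of its underside.
- brush: Small scrubbing brush, 30 x 86 x 22 mm, lying loose in the third seat. Origin at the centre of its underside.
- spare_mould: A like lolly mould, 38 x 64 x 95 mm, standing on the table to the right of the carousel. Origin at the centre of its underside. Not part of the job.
Not all that is in view belongs to the job. What is shaped like the mould but yellow is not meant.

How it is judged:
On the way:
1. a spoke is pushed with the fingers (contact force between the fingers and carousel_spokes above 0.3 N).
At the end, for the whole second after the job is handed in: The lolly mould stands upright (within 0.1 rad) in its seat, its centre within 12 mm sideways of the line from the carousel's axis to the pick-up pin and on the pin's side; the sticks and the brush are still on their seats; the carousel and the mould are at rest (y of mould in the frame of carousel_base between -0.012 and 0.012 m and x of mould in the frame of carousel_base below -0.06 m and height (world z) of mould between 0.012 and 0.032 m and horizontal distance between each of mould, sticks, brush and carousel_base below 0.125 m and height (world z) of sticks between 0.012 and 0.032 m and height (world z) of brush between 0.012 and 0.032 m and angle between mould's own z axis and vertical below 0.1 rad and velocity of joint carousel between -0.05 and 0.05 rad/s and linear speed of mould below 0.02 m/s); the robot touches nothing.
It fails at once if the mould on the carousel tips or is lifted (angle between mould's own z axis and vertical above 0.3 rad or height (world z) of mould above 0.035 m).
It fails at once if the sticks or the brush are lifted or fall (height (world z) of any of sticks, brush above 0.038 m or height (world z) of any of sticks, brush below 0.01 m).
It fails at once if the robot touches the seats or a thing on them (contact force between any of the fingers, the arm and carousel_seats above 0.5 N or contact force between any of the fingers, the arm and mould above 0.5 N or contact force between any of the fingers, the arm and sticks above 0.5 N or contact force between any of the fingers, the arm and brush above 0.5 N).
It fails at once if a spoke is squeezed or forced (more than 35 N) (contact force between the fingers and carousel_spokes above 35 N).
It fails at once if the spare mould is moved (distance of spare_mould from where it was at the start of the episode above 0.015 m).
It also fails if it takes over 48 s, if anything falls off the work surface, if the arm or the gripper's body presses on something with over 40 N, if the wrist force passes 120 N, or if a joint passes its speed limit or range.

## Working session

There is one attempt and no reset: what is moved stays moved. The work goes in short steps, Python scripts to look and compute and a tool call to move; the robot and the scene stay as the last step left them, time stands still between calls to the robot, and variables do not carry over. Pictures are saved under pics/ and viewed, at most 10 in all, crops included, and the job is handed in when it is done.

Besides the shell and the picture viewer there is one more tool, called after "Call:" as name([rows], argument=value, ...), one row to a line, values as JSON. step_arm: Moves the arm, as the interface text tells. Its arguments: {"type":"object","properties":{"deltas":{"type":"array"},"squeeze":{"type":"number"}},"required":["deltas"]}

```bash
mkdir -p pics; cat > h.py <<'E'
import numpy as np, cv2
from bench import readout, cams, r
def snap(n,f):
    c=cams.camera(n); cv2.imwrite('pics/'+f,c['img'][:,:,::-1]); return c
def ray(c,u,v):
    d=np.array([(u-c['cx'])/c['fx'],-(v-c['cy'])/c['fy'],-1.0]); return np.array(c['origin']),np.array(c['rotation'])@d
def onz(c,u,v,z):
    o,d=ray(c,u,v); return o+d*(z-o[2])/d[2]
def proj(c,p):
    q=np.array(c['rotation']).T@(np.array(p)-c['origin']); return c['cx']+c['fx']*q[0]/-q[2], c['cy']-c['fy']*q[1]/-q[2]
E
python3 - <<'E'
from h import *
for n in('top','scene'):
    c=snap(n,n+'1.png'); print(n,{k:v for k,v in c.items() if k!='img'})
print(readout.read_state())
E
```

```text
top {'fx': 459.9187721857093, 'fy': 459.9187721857093, 'cx': 322.75139079061483, 'cy': 237.46974354315046, 'origin': array([0.36384297, 0.11736468, 0.95489149]), 'rotation': array([ 0.09252579, -0.07083758, -0.62390952,  0.77275994])}
scene {'fx': 462.34859025621114, 'fy': 462.34859025621114, 'cx': 317.3746865829868, 'cy': 239.61311743192607, 'origin': array([-0.01260057,  0.66785905,  0.63061622]), 'rotation': array([-0.19544027,  0.44068955,  0.79580781, -0.36645021])}
{'time': 0.1, 'joint_positions': array([ 1.10639098,  0.33278523, -0.06468794,  1.46085996,  0.02158902,
        1.34989829, -0.08852577]), 'joint_vel': array([-0.00091747, -0.00200043,  0.00053433, -0.00197031,  0.00220061,
       -0.00056028, -0.00085345]), 'joint_torque': array([ 1.96819899e-03, -6.24545717e+01,  2.49633315e-02, -3.90714204e+01,
       -6.13710308e-02,  3.67160852e-02,  3.76390247e-06]), 'ee_pos': array([ 0.2670904 , -0.56470171,  0.24384683]), 'eef_rot': array([ 9.75702093e-01,  2.19100503e-01, -1.62202501e-04, -6.06686489e-04]), 'ft_force': array([0.08661276, 0.10983933, 0.52428443]), 'torque': array([ 0.03120295, -0.00412589,  0.00268729]), 'grip_force': 0.0, 'width': 0.08737101430890341}
```

View pics/top1.png

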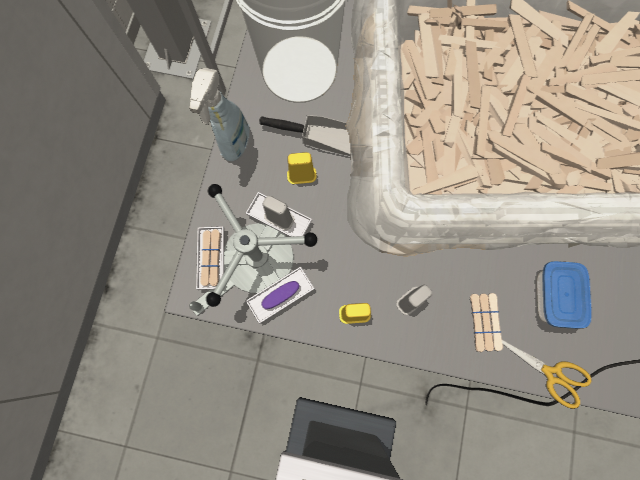

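View pics/scene1.png

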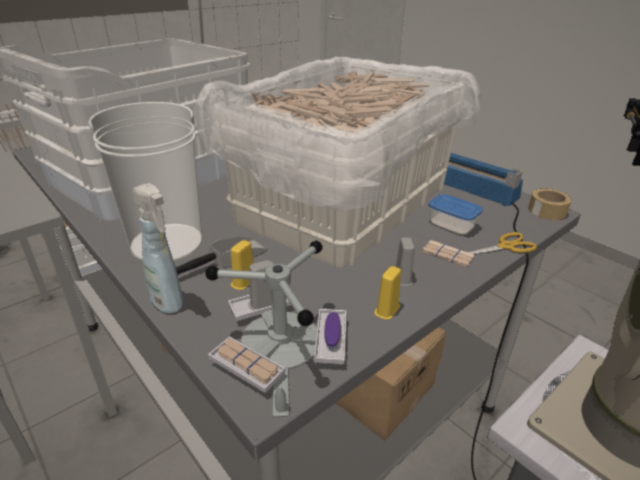

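The top view shows the balls at about (215,190), (310,240) and (214,299), the mould at (275,212), the pin near (199,305), and the spare mould at (415,298). The rotation is a quaternion.

```bash
sed -i "s/^def snap/from scipy.spatial.transform import Rotation as R\ndef snap/; s/return c$/c['rotation']=R.from_quat(c['rotation']).as_matrix(); return c/" h.py
cat >> h.py <<'E'
def balls(c,guess):
    g=c['img'].max(2); m=(g<50).astype(np.uint8); out=[]
    n,l,s,ce=cv2.connectedComponentsWithStats(m)
    for u,v in guess:
        k=[i for i in range(1,n) if 30<s[i,4]<600 and np.hypot(*(ce[i]-(u,v)))<15]
        out.append([(*ce[i],s[i,4]) for i in k])
    return out
E
python3 - <<'E'
from h import *
for n,g in (('top',[(215,190),(310,240),(214,299)]),('scene',[(212,273),(317,247),(305,318)])):
    c=snap(n,n+'2.png'); b=balls(c,g); print(n,b)
    P=np.array([onz(c,x[0][0],x[0][1],.15) for x in b if x]); print(P)
    if len(P)==3:
        print('cen',P.mean(0),[np.linalg.norm(p-P.mean(0)) for p in P],[np.degrees(np.arctan2(*(p-P.mean(0))[1::-1])) for p in P])
    if n=='top':
        print('corner',onz(c,165,312,0),'pin top',onz(c,196,309,.056)); im=c['img']
        cv2.imwrite('pics/crop.png',cv2.resize(im[160:340,150:350,::-1],None,fx=3,fy=3,interpolation=cv2.INTER_CUBIC))
        print('hubtop',onz(c,245,241,.17))
    else:
        print('pin tip scene',onz(c,280,390,.056)); cv2.imwrite('pics/crop2.png',cv2.resize(c['img'][220:420,190:360,::-1],None,fx=3,fy=3,interpolation=cv2.INTER_CUBIC))
E
```

```text
top [[(np.float64(214.248), np.float64(189.712), np.int32(125))], [(np.float64(310.2608695652174), np.float64(239.07246376811594), np.int32(138))], [(np.float64(213.21917808219177), np.float64(299.0068493150685), np.int32(146))]]
[[0.59647512 0.37768151 0.15      ]
 [0.54233506 0.18387311 0.15      ]
 [0.40183729 0.32616585 0.15      ]]
cen [0.51354916 0.29590683 0.15      ] [np.float64(0.11646379573153662), np.float64(0.11567273114867185), np.float64(0.11573741457884942)] [np.float64(44.599502448546744), np.float64(-75.59015042367724), np.float64(164.84415129625413)]
corner [0.36221196 0.45520238 0.        ] pin top [0.3805624  0.37813393 0.056     ]
hubtop [0.51047753 0.293326   0.17      ]
scene [[(np.float64(211.38129496402877), np.float64(272.35971223021585), np.int32(139))], [(np.float64(316.6666666666667), np.float64(246.0), np.int32(72))], [(np.float64(305.1546391752577), np.float64(317.60309278350513), np.int32(194))]]
[[0.59453888 0.37785867 0.15      ]
 [0.54051542 0.18249981 0.15      ]
 [0.39999749 0.32734939 0.15      ]]
cen [0.51168393 0.29590262 0.15      ] [np.float64(0.11654070664331401), np.float64(0.11701048028684026), np.float64(0.11602913015008677)] [np.float64(44.68750509994416), np.float64(-75.73536162600399), np.float64(164.2747470120359)]
pin tip scene [0.37949226 0.39466598 0.056     ]
```

View pics/crop.png

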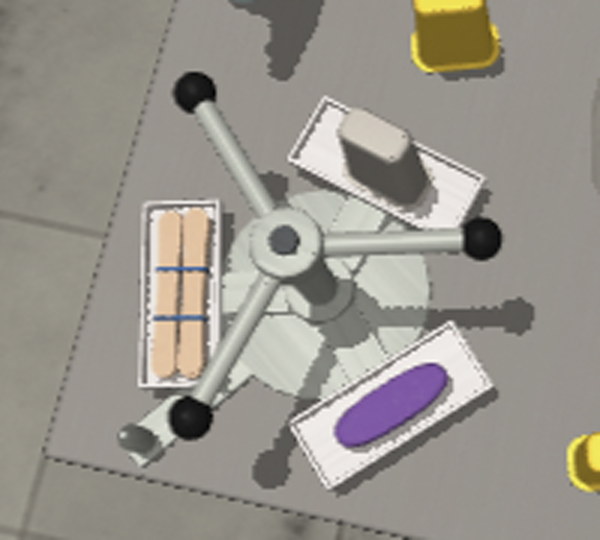

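View pics/crop2.png

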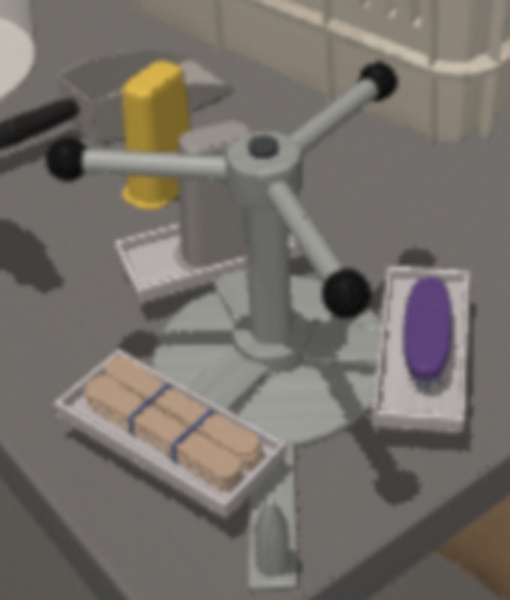

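The crops show the pin tip at about (281,389) in scene and (193,305) in top. The mould's top face is at crop (375,135) in top.

```bash
python3 - <<'E'
from h import *
T=snap('top','t3.png');S=snap('scene','s3.png');C=np.array([.5126,.2959])
def tri(a,b):
    o,d=ray(T,*a);q,e=ray(S,*b); A=np.c_[d,-e]; t=np.linalg.lstsq(A,q-o,rcond=None)[0]; return (o+d*t[0]+q+e*t[1])/2, np.linalg.norm(o+d*t[0]-q-e*t[1])
def pol(p): v=p[:2]-C; return np.linalg.norm(v),np.degrees(np.arctan2(v[1],v[0]))
p=tri((193,305),(280.7,389.3)); print('pin',p,pol(p[0]))
for ang in (145,148,151): print(ang,[np.round(proj(c,[*(C+.158*np.array([np.cos(np.radians(ang)),np.sin(np.radians(ang))])),.056]),1) for c in (T,S)],[np.round(proj(c,[*(C+.158*np.array([np.cos(np.radians(ang)),np.sin(np.radians(ang))])),.006]),1) for c in (T,S)])
m=onz(T,150+375/3,160+135/3,.115); print('mould',m,pol(m))
# seat tray centres: corners in top crop, lip z .028
for q in ([(325,97),(485,178),(450,230),(289,160)],[(142,202),(219,199),(218,386),(138,386)],[(453,322),(494,384),(334,490),(292,426)]):
    P=np.mean([onz(T,150+u/3,160+v/3,.028) for u,v in q],0); print('seat',P,pol(P))
s=onz(T,415,298,.05);print('spare',s)
# tongue end corners from scene crop
P=np.mean([onz(S,190+u/3,220+v/3,.006) for u,v in ((249,582),(297,585))],0);print('tongue end',P,pol(P))
big=[cv2.resize(c['img'][b:b+75,a:a+100,::-1],(400,300),interpolation=cv2.INTER_CUBIC) for c,a,b in((T,160,260),(S,230,350))]
cv2.imwrite('pics/pin.png',np.hstack(big))
E
```

```text
pin (array([0.38675376, 0.38860873, 0.04634248]), np.float64(0.0006744042043363317)) (np.float64(0.1563079811350503), np.float64(143.62157193161752))
145 [array([192.2, 306.8]), array([282.8, 385.8])] [array([199.1, 308.8]), array([283.7, 406.8])]
148 [array([195. , 309.8]), array([288.1, 385.3])] [array([201.7, 311.7]), array([288.8, 406.3])]
151 [array([197.9, 312.8]), array([293.4, 384.5])] [array([204.5, 314.5]), array([293.9, 405.5])]
mould [0.60119709 0.26718502 0.115     ] (np.float64(0.09313428064030063), np.float64(-17.957898418797587))
seat [0.60559492 0.26935254 0.028     ] (np.float64(0.09670999403087688), np.float64(-15.93256852404482))
seat [0.48857739 0.38744306 0.028     ] (np.float64(0.09464257565855277), np.float64(104.70394737917066))
seat [0.44435257 0.22587251 0.028     ] (np.float64(0.09778323426541856), np.float64(-134.2624538596664))
spare [ 0.49190979 -0.03426916  0.05      ]
tongue end [0.3744021  0.39850326 0.006     ] (np.float64(0.17212230892698951), np.float64(143.4084352699417))
```

View pics/pin.png

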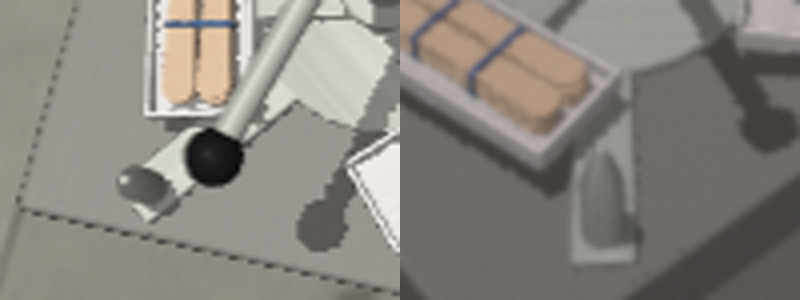

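Both views agree on these values:
- **Axis:** (0.5126, 0.296)
- **Pin:** bearing about 143.7°
- **Mould seat:** bearing about -15.5°
- **Turn needed:** about +159°, pushing spoke C (164.6°) round the robot's side

First I'll go above the start point with the fingers shut and the tool turned so that its x is world y and its y is world x.

Call:
step_arm([
  [[0,0,0,0,0,-0.06,0],[0,0,-0.1,0.04,-0.035,-0.08,0],[0,0,-0.2,0.08,-0.07,-0.08,0],[0,0,-0.3,0.12,-0.105,-0.08,0],[0,0,-0.4,0.16,-0.14,-0.08,0],[0,0,-0.5,0.2,-0.175,-0.08,0],[0,0,-0.6,0.24,-0.21,-0.08,0],[0,0,-0.7,0.28,-0.245,-0.08,0],[0,0,-0.8,0.343,-0.297,-0.08,0],[0,0,-0.9,0.343,-0.297,-0.08,0],[0,0,-1.0,0.365,-0.342,-0.08,0],[0,0,-1.129,0.388,-0.388,-0.08,0],[0,0,-1.129,0.41,-0.432,-0.08,0],[0,0,-1.129,0.432,-0.477,-0.08,0],[0,0,-1.129,0.455,-0.522,-0.08,0],[0,0,-1.129,0.477,-0.566,-0.08,0],[0,0,-1.129,0.5,-0.611,-0.08,0],[0,0,-1.129,0.52,-0.655,-0.08,0],[0,0,-1.129,0.543,-0.7,-0.08,0],[0,0,-1.129,0.565,-0.744,-0.08,0]],
])

```text
time: 2.8
ee_pos: [0.4601, 0.3505, 0.3245]
eef_rot: [0.707, 0.707, 0.0, 0.0]
ft_force: [2.0, -0.5, 0.6]
width: 0.0003
grip_force: 0.0
```

```bash
cat > arc.py <<'E'
import numpy as np,sys
a0,a1,step=map(float,sys.argv[1:4]); x0,y0=map(float,sys.argv[4:6]); r=.075
a=np.radians(np.append(np.arange(a0,a1,step),a1))
print([[0,0,0,round(float(.2959+r*np.sin(t)-y0),3),round(float(.5126+r*np.cos(t)-x0),3),0,0] for t in a],len(a))
E
python3 arc.py 138 195 3 .46 .35
```

```text
[[0, 0, 0, -0.004, -0.003, 0, 0], [0, 0, 0, -0.007, -0.006, 0, 0], [0, 0, 0, -0.01, -0.008, 0, 0], [0, 0, 0, -0.013, -0.01, 0, 0], [0, 0, 0, -0.017, -0.012, 0, 0], [0, 0, 0, -0.02, -0.014, 0, 0], [0, 0, 0, -0.024, -0.016, 0, 0], [0, 0, 0, -0.027, -0.017, 0, 0], [0, 0, 0, -0.031, -0.019, 0, 0], [0, 0, 0, -0.035, -0.02, 0, 0], [0, 0, 0, -0.039, -0.021, 0, 0], [0, 0, 0, -0.042, -0.021, 0, 0], [0, 0, 0, -0.046, -0.022, 0, 0], [0, 0, 0, -0.05, -0.022, 0, 0], [0, 0, 0, -0.054, -0.022, 0, 0], [0, 0, 0, -0.058, -0.022, 0, 0], [0, 0, 0, -0.062, -0.022, 0, 0], [0, 0, 0, -0.066, -0.021, 0, 0], [0, 0, 0, -0.07, -0.021, 0, 0], [0, 0, 0, -0.074, -0.02, 0, 0]] 20
```

Call:
step_arm([
  [[0,0,0,0,0,0.05,0],[0,0,0,0,0,0.1,0],[0,0,0,0,0,0.14,0],[0,0,0,0,0,0.167,0],[0,0,0,0,0,0.167,0]],
])

```text
time: 3.42
ee_pos: [0.4591, 0.3482, 0.1559]
eef_rot: [0.707, 0.707, -0.002, -0.0]
ft_force: [-0.3, -0.8, 1.4]
width: 0.0007
grip_force: 0.0
```

Call:
step_arm([
  [[0,0,0,-0.004,-0.003,0,0],[0,0,0,-0.007,-0.006,0,0],[0,0,0,-0.01,-0.008,0,0],[0,0,0,-0.013,-0.01,0,0],[0,0,0,-0.017,-0.012,0,0],[0,0,0,-0.02,-0.014,0,0],[0,0,0,-0.024,-0.016,0,0],[0,0,0,-0.027,-0.017,0,0],[0,0,0,-0.031,-0.019,0,0],[0,0,0,-0.035,-0.02,0,0],[0,0,0,-0.039,-0.021,0,0],[0,0,0,-0.042,-0.021,0,0],[0,0,0,-0.046,-0.022,0,0],[0,0,0,-0.05,-0.022,0,0]],
])

```text
time: 5.18
ee_pos: [0.4378, 0.299, 0.1575]
eef_rot: [0.707, 0.707, 0.0, -0.0]
ft_force: [0.3, 2.5, -0.2]
width: 0.0004
grip_force: 0.9
```

```bash
python3 - <<'E'
from h import *
s=readout.read_state(); print(s['time'],s['ee_pos'],s['ft_force'])
T=snap('top','t4.png'); cv2.imwrite('pics/t4c.png',cv2.resize(T['img'][140:340,150:350,::-1],None,fx=2.5,fy=2.5))
E
python3 arc.py 180 294 3 .46 .30
```

```text
5.175 [0.43781838 0.29898705 0.15754204] [ 0.26252451  2.5168911  -0.24742907]
[[0, 0, 0, -0.004, -0.022, 0, 0], [0, 0, 0, -0.008, -0.022, 0, 0], [0, 0, 0, -0.012, -0.022, 0, 0], [0, 0, 0, -0.016, -0.021, 0, 0], [0, 0, 0, -0.02, -0.021, 0, 0], [0, 0, 0, -0.024, -0.02, 0, 0], [0, 0, 0, -0.027, -0.019, 0, 0], [0, 0, 0, -0.031, -0.017, 0, 0], [0, 0, 0, -0.035, -0.016, 0, 0], [0, 0, 0, -0.038, -0.014, 0, 0], [0, 0, 0, -0.042, -0.012, 0, 0], [0, 0, 0, -0.045, -0.01, 0, 0], [0, 0, 0, -0.048, -0.008, 0, 0], [0, 0, 0, -0.051, -0.006, 0, 0], [0, 0, 0, -0.054, -0.003, 0, 0], [0, 0, 0, -0.057, -0.0, 0, 0], [0, 0, 0, -0.06, 0.002, 0, 0], [0, 0, 0, -0.062, 0.005, 0, 0], [0, 0, 0, -0.065, 0.009, 0, 0], [0, 0, 0, -0.067, 0.012, 0, 0], [0, 0, 0, -0.069, 0.015, 0, 0], [0, 0, 0, -0.071, 0.019, 0, 0], [0, 0, 0, -0.073, 0.022, 0, 0], [0, 0, 0, -0.074, 0.026, 0, 0], [0, 0, 0, -0.075, 0.029, 0, 0], [0, 0, 0, -0.077, 0.033, 0, 0], [0, 0, 0, -0.077, 0.037, 0, 0], [0, 0, 0, -0.078, 0.041, 0, 0], [0, 0, 0, -0.079, 0.045, 0, 0], [0, 0, 0, -0.079, 0.049, 0, 0], [0, 0, 0, -0.079, 0.053, 0, 0], [0, 0, 0, -0.079, 0.057, 0, 0], [0, 0, 0, -0.079, 0.06, 0, 0], [0, 0, 0, -0.078, 0.064, 0, 0], [0, 0, 0, -0.077, 0.068, 0, 0], [0, 0, 0, -0.077, 0.072, 0, 0], [0, 0, 0, -0.075, 0.076, 0, 0], [0, 0, 0, -0.074, 0.079, 0, 0], [0, 0, 0, -0.073, 0.083, 0, 0]] 39
```

View pics/t4c.png

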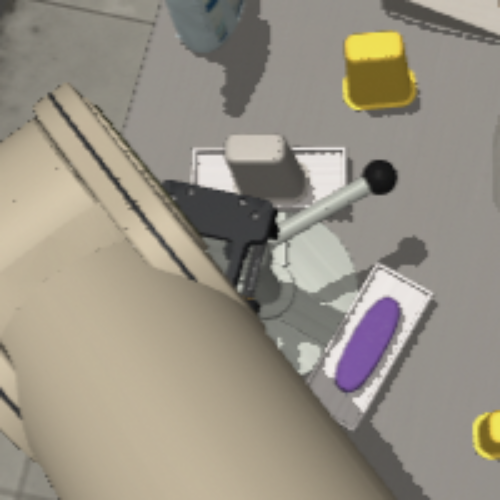

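The carousel has turned about 29° under a force of 2.5 N. The mould is upright at crop (258,150), so I'll carry on along the arc.

Call:
step_arm([
  [[0,0,0,-0.004,0,0,0],[0,0,0,-0.008,0,0,0],[0,0,0,-0.012,0,0,0],[0,0,0,-0.016,0.001,0,0],[0,0,0,-0.02,0.001,0,0],[0,0,0,-0.024,0.002,0,0],[0,0,0,-0.027,0.003,0,0],[0,0,0,-0.031,0.005,0,0],[0,0,0,-0.035,0.006,0,0],[0,0,0,-0.038,0.008,0,0],[0,0,0,-0.042,0.01,0,0],[0,0,0,-0.045,0.012,0,0],[0,0,0,-0.048,0.014,0,0],[0,0,0,-0.051,0.016,0,0],[0,0,0,-0.054,0.019,0,0],[0,0,0,-0.057,0.022,0,0],[0,0,0,-0.06,0.024,0,0],[0,0,0,-0.062,0.027,0,0],[0,0,0,-0.065,0.031,0,0],[0,0,0,-0.067,0.034,0,0]],
])

```text
time: 7.72
ee_pos: [0.4722, 0.2318, 0.1575]
eef_rot: [0.707, 0.707, -0.0, 0.0]
ft_force: [-0.9, 1.5, 0.2]
width: 0.0007
grip_force: 0.7
```

Call:
step_arm([
  [[0,0,0,-0.002,0.003,0,0],[0,0,0,-0.004,0.007,0,0],[0,0,0,-0.006,0.01,0,0],[0,0,0,-0.007,0.014,0,0],[0,0,0,-0.008,0.017,0,0],[0,0,0,-0.01,0.021,0,0],[0,0,0,-0.01,0.025,0,0],[0,0,0,-0.011,0.029,0,0],[0,0,0,-0.012,0.033,0,0],[0,0,0,-0.012,0.037,0,0],[0,0,0,-0.012,0.041,0,0],[0,0,0,-0.012,0.045,0,0],[0,0,0,-0.012,0.048,0,0],[0,0,0,-0.011,0.052,0,0],[0,0,0,-0.01,0.056,0,0],[0,0,0,-0.01,0.06,0,0],[0,0,0,-0.008,0.064,0,0],[0,0,0,-0.007,0.067,0,0]],
])

```text
time: 9.98
ee_pos: [0.5392, 0.2253, 0.1575]
eef_rot: [0.707, 0.707, 0.0, 0.0]
ft_force: [-1.4, -0.2, 0.1]
width: 0.0002
grip_force: 0.8
```

```bash
python3 - <<'E'
from h import *
s=readout.read_state(); print(s['time'],s['ee_pos'],s['ft_force'])
T=snap('top','t5.png');S=snap('scene','s5.png'); cv2.imwrite('pics/c5.png',np.hstack([cv2.resize(T['img'][140:340,150:350,::-1],(400,400)),cv2.resize(S['img'][220:420,180:380,::-1],(400,400))]))
E
```

```text
9.975 [0.53917153 0.22525633 0.15752323] [-1.3569865  -0.24165646  0.12320253]
```

View pics/c5.png

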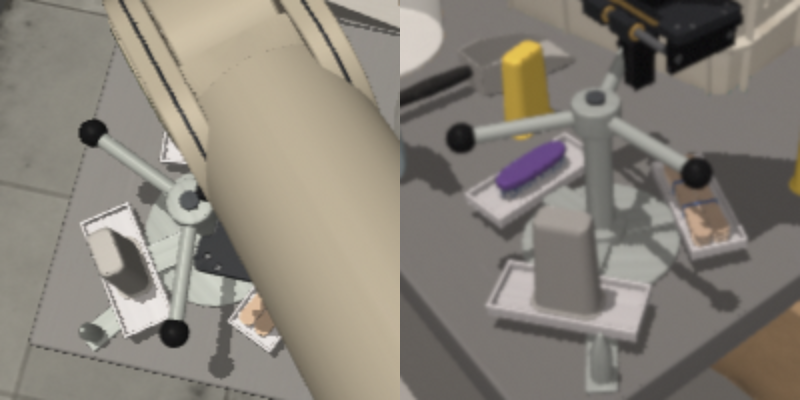

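The mould is upright just short of the pin. In top, its top face is at crop (110,250) and the balls are at (92,132) and (174,332). Now I'll measure the remaining angle.

```bash
cat > meas.py <<'E'
from h import *
import sys
g=eval(sys.argv[1]); C=np.array([.5126,.2959]); s=readout.read_state(); print(s['ee_pos'],s['ft_force'])
for n,gg in zip(('top','scene'),g):
    c=snap(n,n+sys.argv[2]+'.png')
    for b in balls(c,gg):
        for x in b:
            p=onz(c,x[0],x[1],.15)[:2]-C; print(n,'ball',np.linalg.norm(p).round(4),np.degrees(np.arctan2(p[1],p[0])).round(2))
E
python3 meas.py '[(196,206),(237,306)],[(210,289),(328,306)]' 6
python3 - <<'E'
from h import *
C=np.array([.5126,.2959])
def pol(p): v=p[:2]-C; return np.linalg.norm(v),np.degrees(np.arctan2(v[1],v[0]))
T=snap('top','t7.png');S=snap('scene','s7.png')
print(pol(onz(T,150+108/2,140+246/2,.115)),pol(onz(S,180+168/2,220+220/2,.115)))
# seat corners scene crop, lip
P=np.mean([onz(S,180+u/2,220+v/2,.028) for u,v in ((108,262),(251,288),(237,337),(86,306))],0);print('seat',P,pol(P))
P=np.mean([onz(T,150+u/2,140+v/2,.028) for u,v in ((81,223),(129,204),(169,321),(127,337))],0);print('seat',P,pol(P))
E
```

```text
[0.53938578 0.22520764 0.15754205] [0.36751878 0.26616628 0.43476156]
top ball 0.1169 66.49
top ball 0.1149 -173.14
scene ball 0.1153 67.97
scene ball 0.1164 -173.62
(np.float64(0.08824185806677681), np.float64(123.2965390082818)) (np.float64(0.09792759951341598), np.float64(129.86115467426515))
seat [0.45069051 0.37410318 0.028     ] (np.float64(0.09974228238894958), np.float64(128.36687083748092))
seat [0.45418129 0.37083712 0.028     ] (np.float64(0.09501746102278383), np.float64(127.93890016251197))
```

Call:
step_arm([
  [[0,0,0,0.001,0.003,0,0],[0,0,0,0.002,0.006,0,0],[0,0,0,0.004,0.009,0,0],[0,0,0,0.005,0.012,0,0],[0,0,0,0.007,0.015,0,0],[0,0,0,0.009,0.018,0,0],[0,0,0,0.011,0.02,0,0],[0,0,0,0.011,0.02,0,0]],
])

```text
time: 11.28
ee_pos: [0.5592, 0.2364, 0.1576]
eef_rot: [0.707, 0.707, 0.0, 0.0]
ft_force: [-0.7, -0.9, 0.1]
width: 0.0006
grip_force: 0.2
```

```bash
python3 meas.py '[(190,222),(256,300)],[(225,300),(335,295)]' 8
python3 - <<'E'
from h import *
S=cv2.imread('pics/scene8.png');T=cv2.imread('pics/top8.png')
cv2.imwrite('pics/c8.png',np.hstack([cv2.resize(T[160:340,150:330],(400,400)),cv2.resize(S[260:420,200:360],(400,400),interpolation=2)]))
E
```

```text
[0.5591864  0.23636454 0.15758703] [-0.70220232 -0.88775391  0.05647884]
top ball 0.1166 84.05
top ball 0.1149 -155.57
scene ball 0.1158 85.38
scene ball 0.1164 -156.86
```

View pics/c8.png

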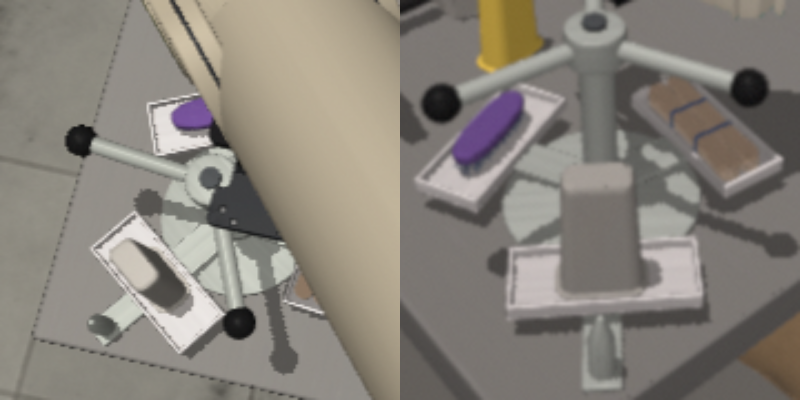

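The mould stands upright in line with the tongue and pin, with its seat at about 144.2° against the pin's 143.7°. Now I'll back off squarely from the spoke and rise.

Call:
step_arm([
  [[0,0,0,-0.008,-0.006,0,0],[0,0,0,-0.016,-0.012,0,0],[0,0,0,-0.016,-0.012,0,0],[0,0,0,-0.016,-0.012,-0.04,0],[0,0,0,-0.016,-0.012,-0.09,0],[0,0,0,-0.016,-0.012,-0.14,0],[0,0,0,-0.016,-0.012,-0.18,0],[0,0,0,-0.06,-0.05,-0.18,0],[0,0,0,-0.11,-0.08,-0.18,0],[0,0,0,-0.16,-0.08,-0.18,0],[0,0,0,-0.21,-0.08,-0.18,0],[0,0,0,-0.26,-0.08,-0.18,0],[0,0,0,-0.26,-0.08,-0.18,0],[0,0,0,-0.26,-0.08,-0.18,0]],
])

```text
time: 13.12
ee_pos: [0.4789, -0.0232, 0.3377]
eef_rot: [0.707, 0.707, 0.0, 0.0]
ft_force: [0.4, 0.5, 0.5]
width: 0.0
grip_force: 0.0
```

```bash
python3 meas.py '[(190,222),(256,300),(300,200)],[(217,301),(339,295),(265,240)]' 9
python3 - <<'E'
from h import *
S=cv2.imread('pics/scene9.png');T=cv2.imread('pics/top9.png')
cv2.imwrite('pics/c9.png',np.hstack([cv2.resize(T[160:340,150:330],(400,400)),cv2.resize(S[260:420,200:360],(400,400),interpolation=2)]))
E
```

```text
[ 0.47892786 -0.02319635  0.33769788] [0.42231731 0.50978229 0.47645007]
top ball 0.1167 84.05
top ball 0.1149 -155.53
top ball 0.1164 -35.51
scene ball 0.1159 85.47
scene ball 0.1159 -156.34
scene ball 0.1198 -35.61
```

View pics/c9.png

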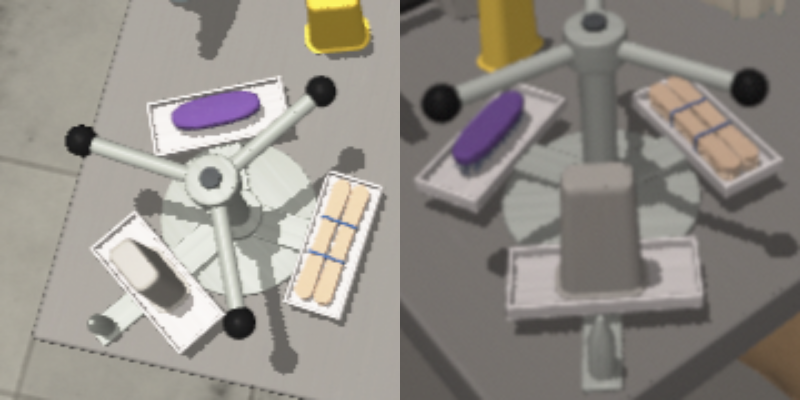

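The carousel is at rest at about 144.4°, which puts the mould within about 1–2 mm of the pin line. It is upright in its seat, the sticks and brush are in place, and the arm is clear.

```bash
python3 -c "
from bench import r
print(r.close_job())"
```

```text
the job is handed in; nothing more can be done
None
```

I turned the carousel about 160° counterclockwise by pushing one spoke. By my measurements the lolly mould stands upright within about 2 mm of the pick-up pin line, everything is on its seat and the arm is clear. I handed the job in, but no verdict came back.

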